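# Make up the sample kit and the tip-change kit for the probe station

## Task

Make up the two kit trays from the stock standing in front of them. The sample kit in the longer tray gets the chip box in its square recess, the bubble level in its large round recess and a tube of needles in its small deep well; the tip-change kit in the shorter tray gets the loupe in the large round recess and the other tube of needles in its well. Everything is to sit down on the floor of its recess, tubes and loupe upright; leave the screw dish and the tweezers where they lie.

Things in the scene. Friction and masses are not known exactly. Their poses are not given: they have to be found in the camera images.
- sample_tray: longer kit tray, 96 (x) by 204 mm (y), box and round recess, tube well; loose, black, 0.6 kg, 20 mm thick; tube well 15 mm deep, other recesses 5. Origin: centre of underside; y along the row of recesses (to the left, within 0.2 rad), x across, away from the robot. Centres, at x = 0: box recess 74 (x) by 78 mm (y) at y = +53 mm, round 52 mm at y = -22 mm, tube well 34 mm at y = -75 mm.
- tip_tray: shorter kit tray, 76 (x) by 116 mm (y), round recess and tube well; loose, black, 0.6 kg, 20 mm thick; tube well 15 mm deep, other recesses 5. Origin: centre of underside; y along the row of recesses (to the left, within 0.2 rad), x across, away from the robot. Centres, at x = 0: round 52 mm at y = +22 mm, tube well 34 mm at y = -31 mm.
- chip_box: closed flat dark chip box, 60 mm (x) by 55 mm (y) by 18 mm high, about 45 g, lying flat, origin at the centre of its underside. Its grip faces are the plain sides at its y = +-28 mm; its y axis starts within about 0.4 rad of the world's x axis. It fits the box recess with its x along the tray's y (either way round) with about 9 mm to spare on each side.
- bubble_level: flat round bubble level, white with a green vial, 31 mm in diameter, 10 mm high (its solid rim 8 mm), about 30 g, lying flat, origin at the centre of its underside, z up.
- loupe: black stand loupe, a cylinder 35 mm in diameter and 42 mm tall, standing upright, about 50 g, origin at the centre of its underside, z up.
- needle_tube_1: capped plastic tube of probe needles standing upright, 64 mm tall, body 18 mm in diameter, cap (top 14 mm) 20.4 mm, about 20 g, origin at the centre of its underside, z up. The two tubes hold the same needles; cap colour does not matter.
- needle_tube_2: capped plastic tube of probe needles standing upright, 64 mm tall, body 18 mm in diameter, cap (top 14 mm) 20.4 mm, about 20 g, origin at the centre of its underside, z up. The two tubes hold the same needles; cap colour does not matter.
- screw_dish: bystander: small round aluminium dish with screws, 55 mm in diameter, 13 mm high, to the right of the stock; origin at the centre of its underside. Not to be moved. Behind it, at y < -0.13 m and x > 0.42 m, stand the fixed probe station and its tall microscope: keep clear.
- tweezers: bystander: straight steel tweezers, 124 mm long (y), 15 mm wide, 11 mm high, lying behind the trays; origin at the centre of the underside. Not to be moved.
There are look-alikes about, which are no part of the job. Leave any orange look-alike of the needle_tube_2 alone.

How it is judged:
By the outcome, as a careful person would: the job done as asked, in the order asked, and still so for the second after the job is handed in, with the robot touching nothing.
It also fails if it takes over 125 s, if anything falls off the work surface, if the arm or the gripper's body presses on something with over 40 N, if the wrist force passes 120 N, or if a joint passes its speed limit or range.

## Robot

A 6-joint arm with a two-finger parallel gripper is mounted at the origin on a cart in front of the work surface, level with it; the furniture and walls round the work are solid. World frame = base frame: x ahead of the robot, y to its left, z up, the work surface at z = 0. Lengths are in m, angles in rad, forces in N, time in s.
With the tool pointing down it reaches from about 0.425 to 0.95 m from the base axis. Payload 14.7 kg.
Tool frame: the origin (TCP) lies midway between the tips of the shut fingers; the grasp point (between the pads) lies 19 mm behind it; z points along the fingers, y is the line along which they close (so a half turn about z gives the same grasp; the last joint's range is limited). The gripper opens to 85 mm and grips with 20 to 120 N. Pads are 22 mm wide; open, the fingers measure 114 mm over their backs; the gripper's body (76 mm by 85 mm) begins 54 mm behind the grasp point. The pads swing forward as they close: fully open they stand 13 mm farther back than shut.
Start: joints at [-1.175, 0.48, 1.596, -0, 1.065, -0.047], TCP at [0.279, -0.587, 0.231] pointing down, gripper open.
Joint ranges: [-2.75, 2.75], [-0.82, 2.05], [0.23, 2.67], [-1.56, 4.7], [0.09, 2.69], [-2.92, 2.92]. Speed limits (rad/s): [1.89, 1.89, 2.39, 3.01, 3.01, 3.01].

## Interface

Orientations are given as a rotation vector (axis times angle).
In Python, from cell import bot gives the robot as it stands. Calls block until the motion is done:
- bot.goto(position, orientation): joint-space move of the TCP to a pose.
- bot.move_l(position, speed=0.15, rot=None, contact_N=None): straight line of the TCP; rot=None keeps the orientation; speed is the mean speed in m/s. With contact_N (N) it stops when the force on the tool has changed by that much, and returns True; else False.
- bot.goto_joints(angles): joint-space move.
- bot.grip(opening): finger opening in m; the grip force is fixed at half the most; returns when the fingers have stopped.
- bot.pause(seconds).
- bot.solve_ik(position, orientation): joint angles nearest the present ones, or None.
- bot.snapshot(name): name is "side" or "top"; returns a dict with "image" (400x640x3 uint8, blue, green, red), "z_map" (400x640 float32, m along the optical axis (not along the pixel's ray), 0 where there is no reading), "intrinsics" (3x3 intrinsics, pixels), "pose" (4x4, takes a point from camera to world coordinates). Camera axes: x right, y down, z forward; pixel columns grow to the right and rows downward; lengths in m; the calibration is good to about 2 mm. A picture is of the moment at which its call begins.
A pose or a line that the arm cannot do raises bot.PlanningError and nothing moves.
- bot.finish_job(): hands the job in; it is judged then, once.
Readings, each from a call of its own:
- bot.current_time(): time.
- bot.current_qpos(): joint angles.
- bot.current_joint_vel(): joint speeds.
- bot.current_joint_efforts(): joint torques, N m.
- bot.current_tcp_pos(): TCP position.
- bot.current_orientation(): TCP orientation.
- bot.current_wrist_force(): force on the tool from outside, world axes, zero at the start.
- bot.current_ft_torque(): the same for the moment, N m.
- bot.current_finger_gap(): finger opening in m.
- bot.current_gripper_force(): force on a finger pad.
Only numpy, scipy, OpenCV 4.12 (cv2) and the standard library are available. Lean on these libraries where they do the work, as an engineer would, in place of code of your own. Each camera call takes 0.05 s, during which the arm holds its last target. There are 200 camera calls.

## Working session

There is one attempt and no reset: what is moved stays moved. The work goes in short steps, each a Python script; the robot and the scene stay as the last script left them, time stands still between calls to the robot, and variables do not carry over. Pictures are saved under pics/ and viewed, at most 14 in all, crops included, and the job is handed in when it is done.

```bash
mkdir -p pics; ls; python3 - <<'E'
from cell import bot
import cv2,numpy as np
for n in("side","top"):
    s=bot.snapshot(n); np.savez("s_%s.npz"%n,**s); cv2.imwrite("pics/%s0.png"%n,s["image"]); print(n,s["intrinsics"].tolist(),s["pose"].round(4).tolist(),(s["z_map"]>0).mean())
print(bot.current_orientation(),bot.current_time())
E
```

```text
pics
side [[411.8590741512352, 0.0, 317.7712244873349], [0.0, 411.8590741512352, 197.1690418529343], [0.0, 0.0, 1.0]] [[-0.5574, 0.4319, -0.7091, 1.2894], [0.8302, 0.285, -0.479, 0.5718], [-0.0049, -0.8557, -0.5174, 0.5848], [0.0, 0.0, 0.0, 1.0]] 0.995828125
top [[376.9625968802042, 0.0, 323.02775622172055], [0.0, 376.9625968802042, 190.5889427660824], [0.0, 0.0, 1.0]] [[-0.0263, -0.9831, 0.1812, 0.3938], [-0.9994, 0.0222, -0.0246, 0.088], [0.0202, -0.1818, -0.9831, 1.0362], [0.0, 0.0, 0.0, 1.0]] 0.996125
[-3.06388663e+00 -6.89673259e-01  2.70864053e-04] 0.1
```

View pics/top0.png

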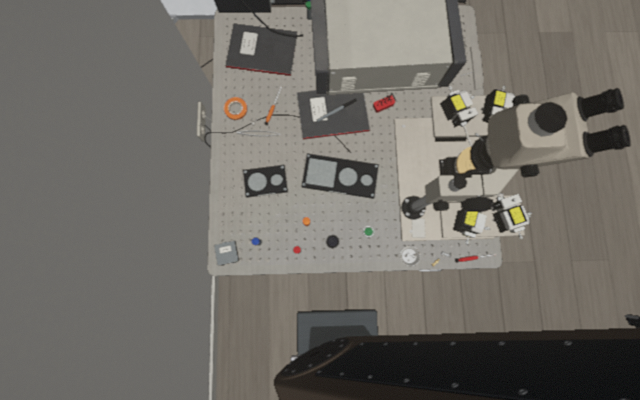

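View pics/side0.png

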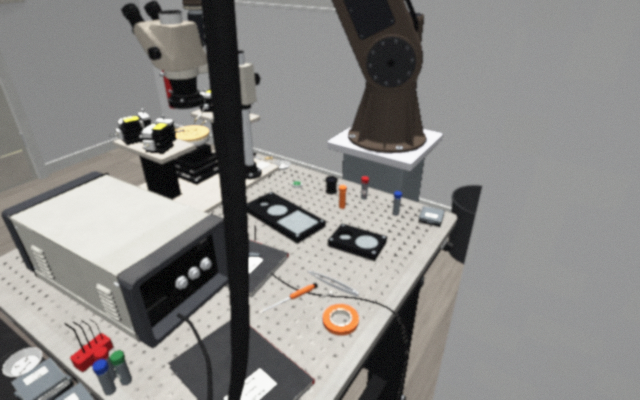

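The top view shows the chip box (227,252), blue tube (256,241), red tube (297,250), loupe (332,241), level (368,231), screw dish (409,256), orange look-alike tube (306,221), tip tray (265,181) and sample tray (340,176). The microscope stands to the right, from about column 400. The side view shows the same stock: loupe (331,185), red (365,187), blue (397,203), box (431,215), level (297,184), trays (287,215) and (357,241).

```bash
cat > vis.py <<'E'
import numpy as np,cv2
def cloud(s):
    K,T,z=s["intrinsics"],s["pose"],s["z_map"].astype(float)
    v,u=np.mgrid[:400,:640]
    P=np.stack([(u-K[0,2])/K[0,0]*z,(v-K[1,2])/K[1,1]*z,z],-1)@T[:3,:3].T+T[:3,3]
    P[z<=0]=np.nan
    return P
def at(s,u,v,h):  # pixel ray cut with plane z=h
    K,T=s["intrinsics"],s["pose"]
    d=T[:3,:3]@np.array([(u-K[0,2])/K[0,0],(v-K[1,2])/K[1,1],1]); 
    return T[:3,3]+d*(h-T[2,3])/d[2]
def proj(s,p):
    K,T=s["intrinsics"],s["pose"]
    c=(np.atleast_2d(p)-T[:3,3])@T[:3,:3]
    q=c@K.T
    return q[:,:2]/q[:,2:]
E
python3 - <<'E'
import numpy as np,cv2
from vis import *
S={n:dict(np.load("s_%s.npz"%n)) for n in("top","side")}
C={n:cloud(S[n]) for n in S}
rois=dict(box=(227,252,16),blue=(256,241,9),red=(297,250,9),loupe=(332,241,11),level=(368,231,9),orange=(306,221,9),dish=(409,256,12))
P=C["top"]; 
tab=P[205:212,230:380].reshape(-1,3); print("table top z",np.nanmean(tab[:,2]),np.nanstd(tab[:,2]))
for k,(u,v,r) in rois.items():
    p0=at(S["top"],u,v,0.02)
    for n in S:
        Q=C[n].reshape(-1,3); bgr=S[n]["image"].reshape(-1,3)
        R=.05 if k=="box" else .035
        m=(np.hypot(*(Q[:,:2]-p0[:2]).T)<R)&(Q[:,2]>.005)&(Q[:,2]<.09)
        q=Q[m]
        if len(q)<3: print(k,n,len(q));continue
        zt=np.percentile(q[:,2],90); t=q[q[:,2]>zt-.006]
        print(k,n,len(q),"z90 %.4f"%zt,"top n",len(t),"c",((t.min(0)+t.max(0))/2).round(4),"mean",t.mean(0).round(4),"ext",np.ptp(t,0).round(4))
for k,(u,v) in dict(tip=(265,181),sample=(340,176)).items():
    p0=at(S["top"],u,v,0.02)
    for n in S:
        Q=C[n].reshape(-1,3)
        m=(abs(Q[:,0]-p0[0])<.08)&(abs(Q[:,1]-p0[1])<.12)&(Q[:,2]>.01)&(Q[:,2]<.03)
        q=Q[m]; z=np.median(q[:,2])
        print(k,n,len(q),"z",z.round(4),cv2.minAreaRect((q[:,:2]*1000).astype(np.float32)))
# crops
for n,(a,b,c,d) in dict(top=(120,275,205,425),side=(150,300,240,460)).items():
    cv2.imwrite("pics/%s_c.png"%n,cv2.resize(S[n]["image"][a:b,c:d],(0,0),fx=3.6,fy=3.6,interpolation=cv2.INTER_CUBIC))
E
```

```text
table top z 0.0002673719427751139 0.0018780185090895216
box top 482 z90 0.0207 top n 436 c [0.4191 0.3233 0.0193] mean [0.4201 0.3238 0.0184] ext [0.0622 0.0612 0.0092]
box side 377 z90 0.0181 top n 310 c [0.42   0.3265 0.016 ] mean [0.4242 0.3276 0.0167] ext [0.0653 0.0626 0.0074]
blue top 87 z90 0.0651 top n 51 c [0.4474 0.2395 0.064 ] mean [0.4472 0.2393 0.0637] ext [0.0181 0.0181 0.0089]
blue side 171 z90 0.0614 top n 44 c [0.4483 0.243  0.0598] mean [0.4504 0.2436 0.0606] ext [0.0229 0.0191 0.0086]
red top 63 z90 0.0647 top n 51 c [0.4221 0.1352 0.0627] mean [0.4225 0.1342 0.063 ] ext [0.0178 0.0182 0.0071]
red side 148 z90 0.0619 top n 36 c [0.4243 0.1378 0.0602] mean [0.4262 0.1383 0.0609] ext [0.0205 0.0162 0.0085]
loupe top 148 z90 0.0430 top n 112 c [0.4423 0.0405 0.0414] mean [0.4418 0.0407 0.0403] ext [0.0316 0.0318 0.0087]
loupe side 182 z90 0.0412 top n 83 c [0.4441 0.0444 0.0391] mean [0.4437 0.0436 0.0389] ext [0.0361 0.035  0.0073]
level top 105 z90 0.0116 top n 99 c [ 0.4656 -0.0596  0.0093] mean [ 0.4677 -0.059   0.0092] ext [0.0333 0.0492 0.0069]
level side 52 z90
[... 370 characters left out ...]
0.3998 -0.1622  0.0126] mean [ 0.3995 -0.1704  0.0118] ext [0.0508 0.0645 0.0087]
dish side 73 z90 0.0124 top n 60 c [ 0.3994 -0.1643  0.0111] mean [ 0.3927 -0.1689  0.0101] ext [0.053  0.0534 0.0094]
tip top 1246 z 0.0194 ((626.4503173828125, 187.26858520507812), (95.52755737304688, 189.47157287597656), 9.444957733154297)
tip side 1376 z 0.0182 ((627.1985473632812, 188.74710083007812), (96.24851989746094, 192.40240478515625), 9.559844017028809)
sample top 2441 z 0.0184 ((624.17333984375, 13.365280151367188), (204.2572021484375, 98.2633056640625), 79.75865173339844)
sample side 1911 z 0.0175 ((624.0542602539062, 16.349380493164062), (206.65420532226562, 99.64595794677734), 79.57244873046875)
```

View pics/top_c.png

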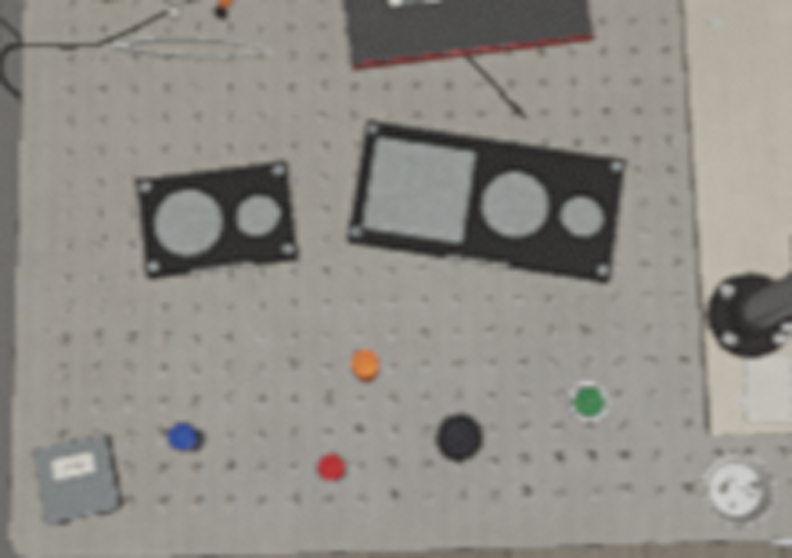

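View pics/side_c.png

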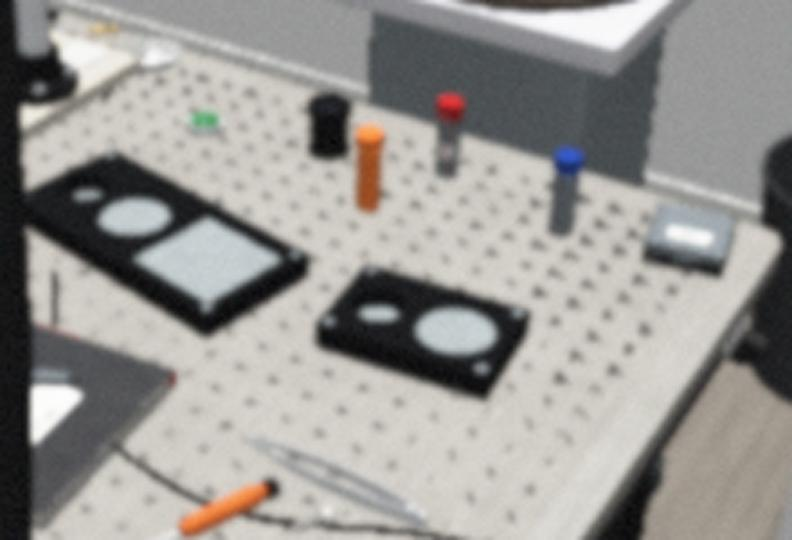

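The crops show everything upright and the recesses empty. The cameras agree within about 3 mm, and heights match the text: tubes 64, loupe 42, box 18, trays about 19 mm. I'll refine the tray and box fits, then retract the arm and swing it clear of the microscope.

```bash
cat > h.py <<'E'
import numpy as np
from cell import bot
from scipy.spatial.transform import Rotation as Rn
def down(c):
    y=np.array([np.cos(c),np.sin(c),0]); z=np.array([0,0,-1.])
    return Rn.from_matrix(np.stack([np.cross(y,z),y,z],1)).as_rotvec()
def best(p,c):
    """rotvec closing along angle c (mod pi) with the last joint nearest its middle"""
    s=[(abs(q[5]),k) for k in(0,1) if (q:=bot.solve_ik(p,down(c+k*np.pi))) is not None]
    assert s,("no ik",p,c)
    return down(c+min(s)[1]*np.pi)
def say(*a): print("t=%.1f"%bot.current_time(),*a)
E
python3 - <<'E'
import json
from vis import *; from h import *
S={n:dict(np.load("s_%s.npz"%n)) for n in("top","side")}
def yaw(v): v=v/np.linalg.norm(v); v=v*np.sign(v[1]); return np.arctan2(-v[0],v[1])
M={}
for k,p0,size,zr in(("box",(.42,.325),(60,55),(.012,.025)),("tip",(.617,.218),(116,76),(.012,.03)),("sample",(.624,.015),(204,96),(.012,.03))):
    o=[]
    for n in S:
        Q=cloud(S[n]).reshape(-1,3); L=size[0]/2e3+.018
        m=(abs(Q[:,0]-p0[0])<.065)&(abs(Q[:,1]-p0[1])<L)&(Q[:,2]>zr[0])&(Q[:,2]<zr[1])
        q=(Q[m][:,:2]*1000).astype(np.float32)
        r=cv2.minAreaRect(q); b=cv2.boxPoints(r); e=[b[1]-b[0],b[2]-b[1]]
        l=max(e,key=lambda v:np.linalg.norm(v)) if k!="box" else max(e,key=lambda v:abs(v[1]))
        print(k,n,np.round(r[0],1),np.round(r[1],1),"yaw",yaw(l).round(3)); o.append([*np.array(r[0])/1000,yaw(l)])
    M[k]=np.mean(o,0).round(4).tolist()
M.update(blue=[.448,.2415],red=[.4235,.1362],loupe=[.4432,.0423],level=[.4685,-.0568])
s=S["side"]; i=s["image"].astype(int); g=(i[...,1]-np.maximum(i[...,0],i[...,2])>40); v,u=np.nonzero(g[150:200,280:320]); print("green side",at(s,u.mean()+280,v.mean()+150,.01))
s=S["top"]; i=s["image"].astype(int); g=(i[...,1]-np.maximum(i[...,0],i[...,2])>30); v,u=np.nonzero(g[220:245,355:385]); print("green top",at(s,u.mean()+355,v.mean()+220,.01))
json.dump(M,open("m.json","w")); print(M)
q=bot.current_qpos(); p=bot.current_tcp_pos(); rv=bot.current_orientation()
d=np.array(p[:2])/np.hypot(*p[:2])
for r,z in((.40,.45),(.36,.45),(.33,.45),(.33,.5)): 
    a=bot.solve_ik([*(d*r),z],rv); print(r,z,None if a is None else np.round(a,2))
for k,c in(("box",M["box"][2]),("red",np.pi/2),("loupe",np.pi/2),("level",0)):
    for z in (.01,.2):
        pp=[*M[k][:2],z]; a=bot.solve_ik(pp,best(pp,c)); print(k,z,np.round(a,2))
E
```

```text
box top [420.2 324. ] [58.7 55.4] yaw 0.176
box side [421.6 326.6] [60.2 55.4] yaw 0.197
tip top [614.4 221. ] [ 79.4 116.3] yaw 0.109
tip side [614.3 223.2] [ 80.7 117.2] yaw 0.101
sample top [624.2  13.4] [204.3  98.3] yaw -0.179
sample side [624.   16.3] [206.7  99.6] yaw -0.181
green side [ 0.4682917  -0.05604411  0.01      ]
green top [ 0.46832698 -0.05758667  0.01      ]
{'box': [0.4209, 0.3253, 0.1865], 'tip': [0.6143, 0.2221, 0.1049], 'sample': [0.6241, 0.0149, -0.18], 'blue': [0.448, 0.2415], 'red': [0.4235, 0.1362], 'loupe': [0.4432, 0.0423], 'level': [0.4685, -0.0568]}
0.4 0.45 [-1.2  -0.06  1.77 -0.    1.44 -0.08]
0.36 0.45 [-1.21 -0.13  1.83 -0.    1.45 -0.08]
0.33 0.45 [-1.22 -0.18  1.87 -0.    1.46 -0.09]
0.33 0.5 [-1.22 -0.2   1.76 -0.    1.57 -0.09]
box 0.01 [ 0.6   0.65  2.03 -0.    0.47  0.41]
box 0.2 [ 0.6   0.35  1.9  -0.    0.89  0.41]
red 0.01 [ 0.24  0.59  2.23 -0.    0.33 -1.33]
red 0.2 [ 0.24  0.24  2.08 -0.    0.82 -1.33]
loupe 0.01 [ 0.03  0.59  2.22 -0.    0.33 -1.54]
loupe 0.2 [ 0.03  0.24  2.08 -0.    0.82 -1.54]
level 0.01 [-0.18  0.61  2.16 -0.    0.37 -0.18]
level 0.2 [-0.18  0.27  2.03 -0.    0.84 -0.18]
```

```bash
cat >> h.py <<'E'
import json
M=json.load(open("m.json"))
def slot(t,y):
    x0,y0,a=M[t]; return np.array([x0-np.sin(a)*y,y0+np.cos(a)*y])
def pick(xy,c,z,opening,zup=.16):
    p=[*xy,zup]; rv=best(p,c)
    if bot.current_finger_gap()<opening-.003 or bot.current_finger_gap()>opening+.003: bot.grip(opening)
    bot.goto(p,rv)
    hit=bot.move_l([*xy,z],.12,contact_N=8)
    say("down hit",hit,np.round(bot.current_tcp_pos(),4))
    if hit: return False
    bot.grip(0); say("gap %.4f F %.1f"%(bot.current_finger_gap(),bot.current_gripper_force()))
    bot.move_l([*xy,zup],.15); say("lifted gap %.4f"%bot.current_finger_gap())
    return True
def place(xy,c,z,opening,zup=.16):
    """z: TCP height at release"""
    p=[*xy,zup]; bot.goto(p,best(p,c))
    bot.move_l([*xy,z+.03],.15)
    hit=bot.move_l([*xy,z],.04,contact_N=4)
    say("place hit",hit,np.round(bot.current_tcp_pos(),4),"gap %.4f"%bot.current_finger_gap())
    bot.grip(opening); bot.move_l([*xy,zup],.15)
def look(name,tag,crop):
    import cv2
    s=bot.snapshot(name); np.savez("s_%s_%s.npz"%(name,tag),**s); a,b,c,d=crop
    cv2.imwrite("pics/%s_%s.png"%(name,tag),cv2.resize(s["image"][a:b,c:d],(0,0),fx=3.6,fy=3.6,interpolation=cv2.INTER_CUBIC))
E
python3 - <<'E'
from h import *
p=bot.current_tcp_pos(); d=np.array(p[:2])/np.hypot(*p[:2])
a=np.array(bot.solve_ik([*(d*.33),.45],bot.current_orientation()))
bot.goto_joints(a); say("retracted"); a[0]=.6; a[5]=.4; bot.goto_joints(a); say("swung",np.round(bot.current_tcp_pos(),3))
print(pick(M["box"][:2],M["box"][2],.007,.085))
look("side","a",(150,300,240,460)); print(bot.current_wrist_force())
E
```

```text
t=1.5 retracted
t=4.1 swung [0.254 0.21  0.45 ]
t=6.8 down hit False [0.4213 0.3255 0.0076]
t=7.3 gap 0.0540 F 60.8
t=8.4 lifted gap 0.0535
True
[ 0.73090928  0.13215401 -0.12778912]
```

View pics/side_a.png

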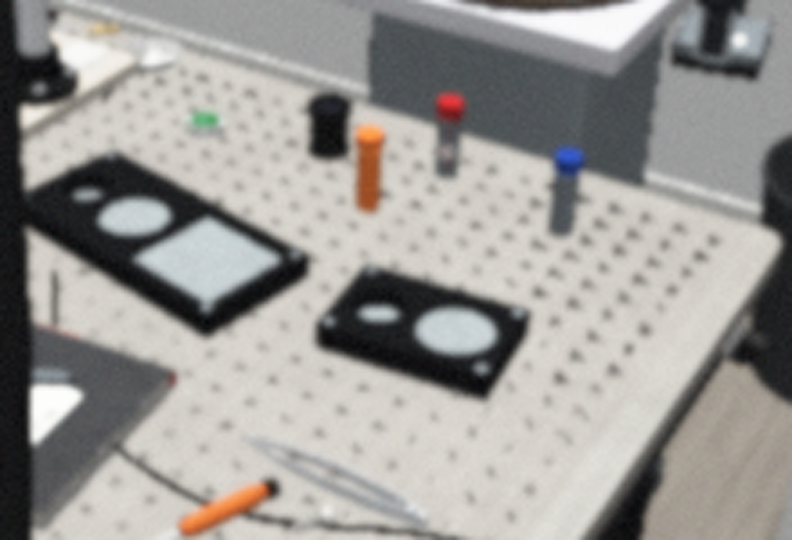

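The box is held, at (720,45) in the crop, and the other items are undisturbed. Next I place it.

```bash
python3 - <<'E'
from h import *
from vis import cloud
import cv2
xy=slot("sample",.053); print(xy)
S={n:dict(np.load("s_%s.npz"%n)) for n in("top","side")}
for n in S:  # recess floor heights
    Q=cloud(S[n]).reshape(-1,3)
    for t,y,r in(("sample",.053,.025),("sample",-.022,.015),("sample",-.075,.007),("tip",.022,.015),("tip",-.031,.007)):
        m=np.hypot(*(Q[:,:2]-slot(t,y)).T)<r; print(n,t,y,"floor %.4f"%np.nanmedian(Q[m][:,2]))
place(xy,M["sample"][2],.0235,.066)
print(pick(M["level"],0,.0045,.06))
look("top","b",(120,275,205,425))
E
```

```text
[0.63358857 0.06704372]
top sample 0.053 floor 0.0154
top sample -0.022 floor 0.0154
top sample -0.075 floor 0.0061
top tip 0.022 floor 0.0161
top tip -0.031 floor 0.0057
side sample 0.053 floor 0.0148
side sample -0.022 floor 0.0148
side sample -0.075 floor 0.0052
side tip 0.022 floor 0.0144
side tip -0.031 floor 0.0047
t=11.4 place hit True [0.6331 0.067  0.0228] gap 0.0534
t=15.2 down hit False [ 0.4689 -0.0569  0.005 ]
t=15.7 gap 0.0264 F 58.0
t=16.9 lifted gap 0.0265
True
```

View pics/top_b.png

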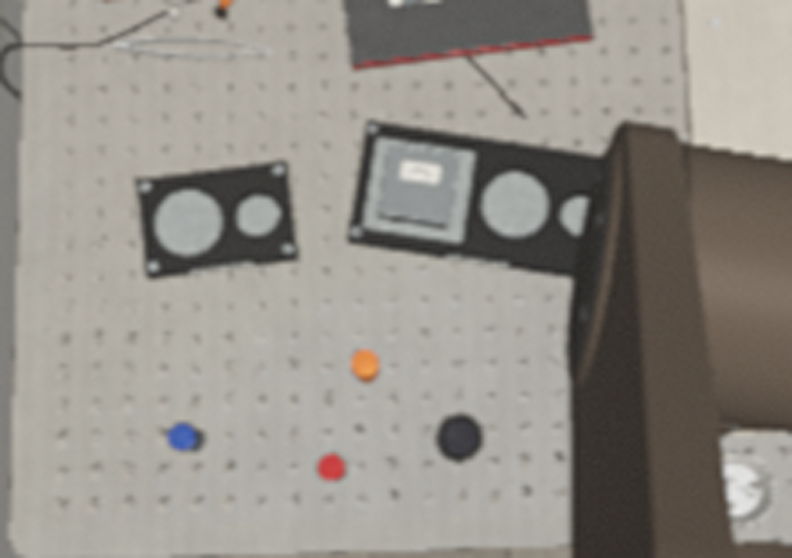

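The box sits centred in its recess at (418,190). The level's gap of 26.5 mm is below its 31 mm diameter, so I'll check how it is held.

```bash
python3 - <<'E'
from h import *
say(bot.current_finger_gap(),bot.current_gripper_force(),bot.current_tcp_pos())
look("side","c",(100,200,230,350))
E
```

```text
t=16.9 0.02596970493262424 59.03865337371826 [ 0.46796245 -0.05670149  0.15921666]
```

View pics/side_c.png

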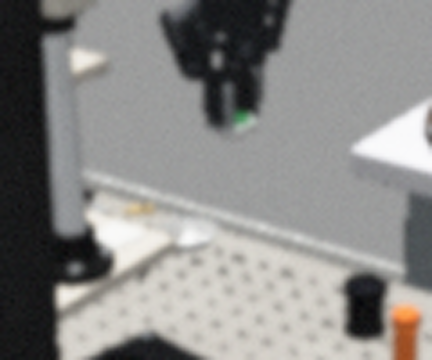

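```bash
python3 - <<'E'
from h import *
from vis import *
s=dict(np.load("s_side_c.npz")); C=cloud(s); 
u0,v0=proj(s,[.468,-.0567,.16])[0]; print("tcp px",u0,v0, "crop",(u0-230)*3.6,(v0-100)*3.6)
i=s["image"].astype(int); d=np.hypot(*(C[...,:2]-[.468,-.0567]).transpose(2,0,1))
m=(d<.04)&(C[...,2]>.13)&(C[...,2]<.2)
w=m&(i.min(-1)>110); g=m&(i[...,1]-np.maximum(i[...,0],i[...,2])>30)
for n,k in(("white",w),("green",g)):
    q=C[k]; print(n,len(q)); 
    if len(q): print(q.min(0).round(4),q.max(0).round(4),q.mean(0).round(4))
v,u=np.nonzero(g); print("green px",u.mean(),v.mean(),"at z.16",at(s,u.mean(),v.mean(),.163))
a=s["image"][120:142,280:305]; cv2.imwrite("pics/z.png",cv2.resize(s["image"][110:145,275:315],(0,0),fx=15,fy=15,interpolation=cv2.INTER_NEAREST))
E
```

```text
tcp px 294.6402559871338 133.5672320592551 crop 232.7049215536817 120.84203541331838
white 50
[ 0.4535 -0.0655  0.153 ] [ 0.4989 -0.0398  0.1768] [ 0.476  -0.049   0.1592]
green 8
[ 0.4571 -0.0585  0.1623] [ 0.4691 -0.0471  0.1639] [ 0.4625 -0.0532  0.1631]
green px 296.875 132.125 at z.16 [ 0.46245153 -0.05324107  0.163     ]
```

View pics/z.png

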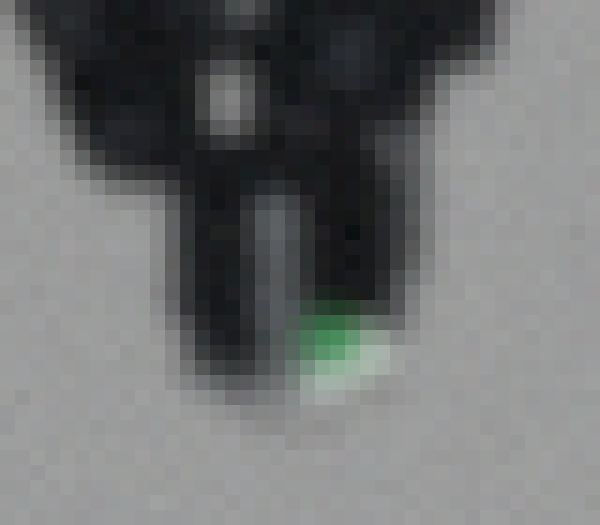

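The level is held centred: its rim edge is where a centred 31 mm disc would show, and its height is unchanged. I place it now and look again.

```bash
python3 - <<'E'
from h import *
place(slot("sample",-.022),M["sample"][2],.0205,.05)
print(pick(M["red"],np.pi/2,.017,.045))
look("top","d",(120,275,205,425))
E
```

```text
t=19.3 place hit True [ 0.6196 -0.0067  0.0204] gap 0.0266
t=23.6 down hit False [0.4239 0.1363 0.0175]
t=24.0 gap 0.0174 F 58.1
t=25.1 lifted gap 0.0178
True
```

View pics/top_d.png

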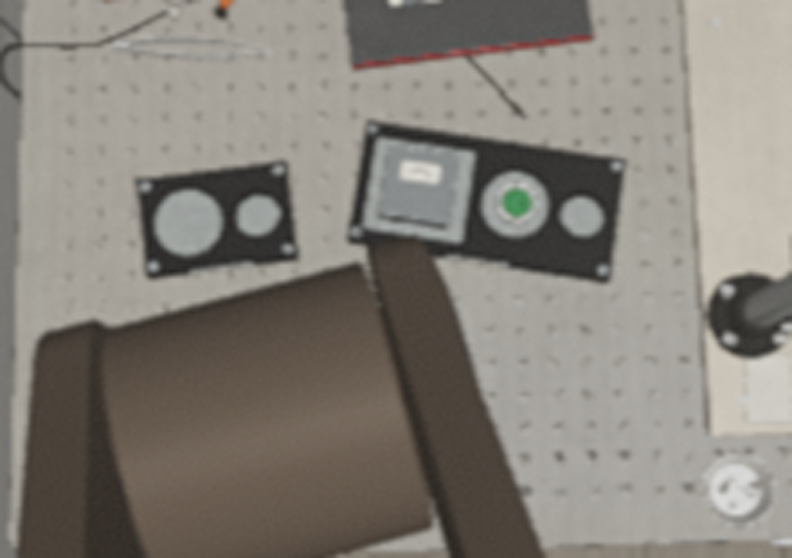

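The level is centred in its round recess at (515,203), and the tube is gripped with an 18 mm gap.

```bash
python3 - <<'E'
from h import *
place(slot("sample",-.075),M["sample"][2],.023,.042)
print(pick(M["loupe"],np.pi/2,.012,.06))
if bot.current_finger_gap()>.03: place(slot("tip",.022),M["tip"][2],.028,.055)
look("top","e",(120,275,205,425))
E
```

```text
t=28.0 place hit True [ 0.6102 -0.0589  0.0224] gap 0.0177
t=32.6 down hit False [0.4436 0.0423 0.0125]
t=33.0 gap 0.0336 F 58.3
t=34.1 lifted gap 0.0333
True
t=37.3 place hit True [0.6115 0.2438 0.0278] gap 0.0336
```

View pics/top_e.png

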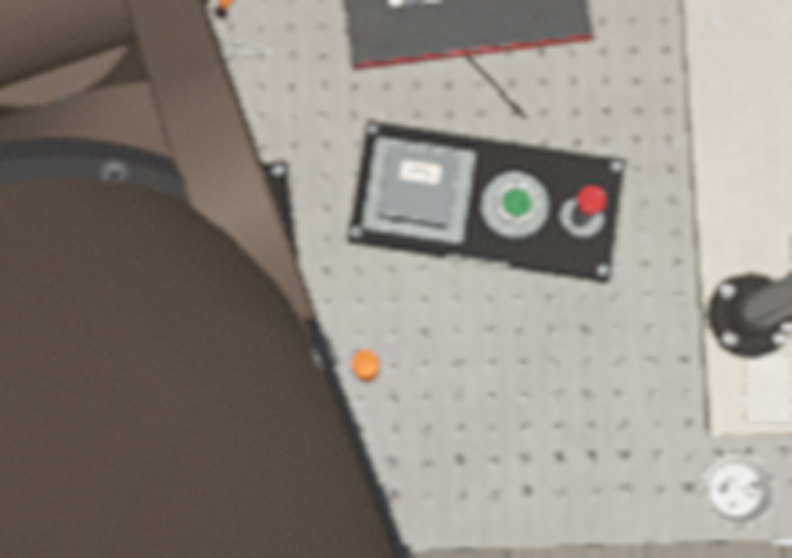

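The red tube stands in its well: the offset of its cap at (592,200) matches the parallax of an upright tube. Last comes the blue tube, then I park the arm and inspect.

```bash
python3 - <<'E'
from h import *
print(pick(M["blue"],np.pi/2,.017,.045))
if bot.current_finger_gap()>.014:
    place(slot("tip",-.031),M["tip"][2],.023,.042)
    a=np.array([.3,-.18,1.87,0,1.46,-.09]); bot.goto_joints(a); a[0]=-1.2; bot.goto_joints(a)
say("parked")
look("top","f",(120,275,205,425)); look("side","f",(150,300,240,460))
E
```

```text
t=41.6 down hit False [0.4484 0.2417 0.0175]
t=42.0 gap 0.0176 F 58.1
t=43.1 lifted gap 0.0175
True
t=45.9 place hit True [0.6171 0.1911 0.0225] gap 0.0176
t=51.1 parked
```

View pics/top_f.png

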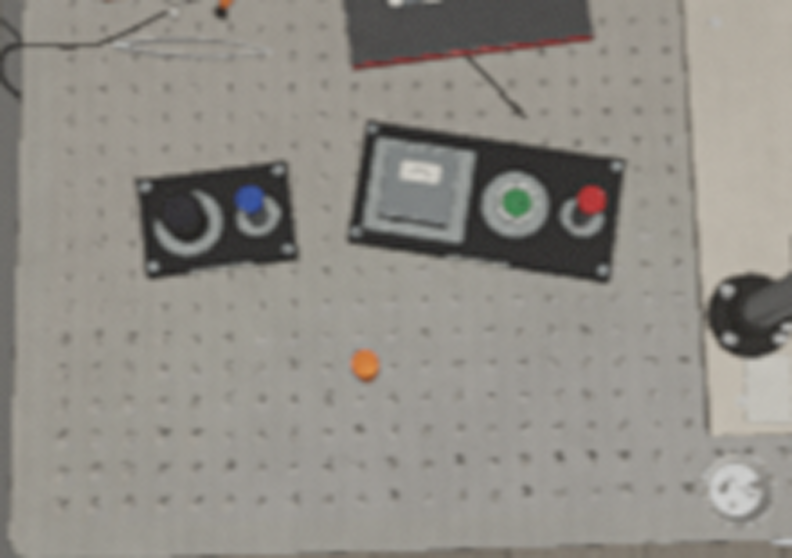

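View pics/side_f.png

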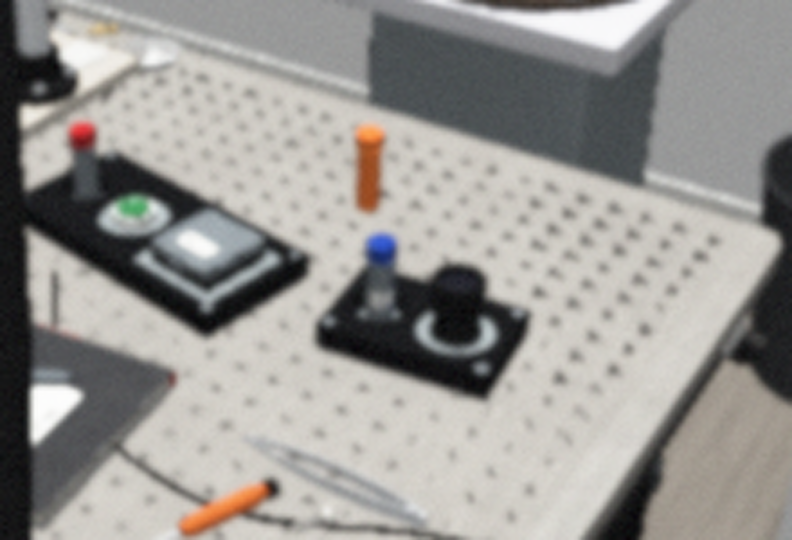

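```bash
python3 - <<'E'
from h import *
from vis import *
for n in("top","side"):
    Q=cloud(dict(np.load("s_%s_f.npz"%n))).reshape(-1,3)
    for k,t,y,r,e in(("box","sample",.053,.02,.033),("level","sample",-.022,.009,.025),("tube","sample",-.075,.02,.069),("loupe","tip",.022,.02,.057),("tube2","tip",-.031,.02,.069)):
        q=Q[(np.hypot(*(Q[:,:2]-slot(t,y)).T)<r)]; T=q[q[:,2]>e-.008]
        print(n,k,"top %.4f expect %.3f"%(np.percentile(T[:,2],50),e),"off mm",((T.mean(0)[:2]-slot(t,y))*1000).round(1),len(T))
E
```

```text
top box top 0.0334 expect 0.033 off mm [ 0.3 -0.1] 167
top level top 0.0247 expect 0.025 off mm [-0.1  0.3] 32
top tube top 0.0687 expect 0.069 off mm [-0.1 -0.1] 47
top loupe top 0.0551 expect 0.057 off mm [-0.5 -1.2] 141
top tube2 top 0.0686 expect 0.069 off mm [-0.5 -1.3] 50
side box top 0.0326 expect 0.033 off mm [0.7 0.5] 119
side level top 0.0243 expect 0.025 off mm [1.2 0.6] 21
side tube top 0.0668 expect 0.069 off mm [2.8 4.1] 40
side loupe top 0.0533 expect 0.057 off mm [1.4 1.2] 154
side tube2 top 0.0672 expect 0.069 off mm [2.4 2.2] 51
```

Both views show all five items upright and centred in their recesses. Their tops are at the heights expected for sitting on the floor, and the trays, dish, tweezers and orange tube have not moved.

```bash
python3 -c "
from cell import bot
print(bot.finish_job(),bot.current_time())"
```

```text
the job is handed in; nothing more can be done
the job is handed in; nothing more can be done
```

Both kits are made up as asked and the job is handed in, at about 51 s of robot time: the final pictures from both cameras showed all five items seated in their recesses, tubes and loupe upright, and the dish, tweezers and orange tube untouched.

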